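Bring the watch box out from under the cover of a deposit box

ROBOT

A 7-joint arm with a two-finger parallel gripper is mounted at the origin on the work surface. World frame = base frame: x ahead of the robot, y to its left, z up, the work surface at z = 0. Lengths are in m, angles in rad, forces in N, time in s.
With the tool pointing down it reaches from about 0.425 to 0.925 m from the base axis. Payload 6.8 kg.
Tool frame: the origin (TCP) lies midway between the tips of the shut fingers; the grasp point (between the pads) lies 19 mm behind it (grip_point_offset is the z of the grasp point in the tool frame, in m); z points along the fingers, y is the line along which they close (so a half turn about z gives the same grasp; the last joint's range is limited). The gripper opens to 85 mm and grips with 20 to 120 N. Pads are 22 mm wide; open, the fingers measure 114 mm over their backs; the gripper's body (76 mm by 85 mm) begins 54 mm behind the grasp point. The pads swing forward as they close: fully open they stand 13 mm farther back than shut.
Start: joints at [1.166, 0.477, 0.022, 1.555, -0.011, 1.109, -0.083], TCP at [0.197, -0.646, 0.231] pointing down, gripper open.
Joint ranges: [-2.96, 2.96], [-0.34, 2.1], [-1.41, 1.46], [0.24, 2.44], [-1.37, 4.51], [0.17, 1.92], [-2.96, 2.96]. Speed limits (rad/s): [2.39, 2.39, 3.14, 3.14, 3.14, 3.14, 3.14].

INTERFACE

Orientations are given as a rotation vector (axis times angle).
In Python, from bench import get_obs, grab_frame, calibration, hand_in, grip_point_offset gives the robot as it stands.
- The arm moves only by the shell command python3 -m pendant 'ROWS' [OPENING] [FORCE]. ROWS is a JSON object of lists of equal length, an entry for each row: "translation": the shift along the world's x, y, z in units of 25 mm (1.0 is 25 mm), a list of three; "delta_rot": the turn, a rotation vector about the world's x, y, z in units of 5 degrees (1.0 is 5 degrees), a list of three. In form: {"translation": [[dx, dy, dz], ...], "delta_rot": [[rx, ry, rz], ...]}. A call has 1 to 12 rows; each row is the pose to reach, as a shift and turn from the pose commanded when the call began; what a row does not reach only later rows make up. A row lasts 1/8 s, in which the tool goes at most 62.5 mm and 10.7 degrees, less where a joint would pass 70% of its speed; a pose out of reach is approached as far as the arm can. A call with a gripper value outside its range is refused whole. OPENING is the opening, from 0 (shut) to 1 (fully open), set as the call begins (- or left out, the last holds). The fingers move at their own pace and stop on an object; FORCE is the grip in N (left out, the last holds). Time passes only in rows, so rows that repeat a pose let the fingers close. It gives the time, the measured TCP pose, the force, the opening and the grip force at its end, in the units of the state.
- get_obs(): the state, without advancing time (a new reading comes with each control period).
- grab_frame(name): name is "scene" or "top"; returns (picture, depth): 420x560x3 uint8, red, green, blue; 420x560 float32, m along the optical axis (not along the pixel's ray), 0 where there is no reading.
- calibration(name): a dict with "K" (3x3 intrinsics, pixels), "rvec" (rotation vector, rad) and "tvec" (3), from world to camera coordinates, as OpenCV has them. Camera axes: x right, y down, z forward; pixel columns grow to the right and rows downward; lengths in m; the calibration is good to about 2 mm. A picture is of the moment at which its call begins. calibration takes no time and is no camera call.
- hand_in(): hands the job in; it is judged then, once.
The state is a dict: "clock": time; "joints": joint angles; "qvel": joint speeds; "tau": joint torques, N m; "tcp_pos": TCP position; "orientation": TCP orientation; "contact_force": force on the tool from outside, world axes, zero at the start; "moment": the same for the moment, N m; "grip_width": finger opening in m; "gripper_force": force on a finger pad.
Only numpy, scipy, OpenCV 4.12 (cv2) and the standard library are available. Lean on these libraries where they do the work, as an engineer would, in place of code of your own. Each camera call takes 0.05 s, during which the arm holds its last target. There are 200 camera calls.

TASK

The rosewood watch box has slid back under the fixed cover of the open deposit box, out of the fingers' reach, so first lift the porcelain horse off the deposit box and stand it upright on the leather pad. Then raise the deposit box by its rear handle until the watch box slides forward into the open end, and lower it gently until it lies flat on the counter again, about where it was. Last, take the watch box out, set it down on the pad too, the right way up, and let everything go; drop and topple nothing, and leave the keys, the cigar tube and the bangle alone.

Things in the scene. Friction and masses are not known exactly. Their poses are not given: they have to be found in the camera images.
- deposit_box: Narrow loose aluminium box, 0.75 kg, 360 mm long (its x), 130 wide (its y), 60 high, lying across the robot's front on the steel counter, open end to the robot's left. Origin: centre of the underside; z up; +x towards the front (open) end. Walls 3 mm, inside floor 4 mm up, inside 354 x 124 mm. A fixed cover closes the top over the rear, x = -180 to +20 mm; ahead of it the top is open.
- lid_face (a point): Middle of the upper face of the deposit box's lid, which is folded back flat on the fixed cover and stays there: 66 mm above the box's underside, x = -138 to +20 mm on the box (this point x = -59), 4 mm raised edges, an open cam lock standing 13 mm over this face near x = -121 mm.
- mouth_floor (a point): Middle of the inside floor of the deposit box's open end (x = +98 mm on the box). The inside is smooth: the watch box starts to slide when the deposit box is tipped 0.2 to 0.3 rad (11 to 17 degrees) front end down, and then runs on to the front wall.
- rear_handle (a point): Middle of the deposit box's rear handle: a round steel bar 10 mm thick, 96 mm long along the box's y, 225 mm behind the box's origin, 40 mm above its underside, with a strut at each end (76 mm free between them) and 40 mm free between bar and rear wall. Pinched from above, the bar turns between the fingers as the box tips.
- front_edge (a point): Middle of the front bottom edge of the deposit box (x = +180 mm on it), the edge on which it pivots when the rear handle is raised.
- watch_box: Loose rosewood watch box, 96 mm long (its x), 56 wide (its y), 46 high, 0.15 to 0.31 kg. Origin: centre of its underside; z up. At first it lies lengthwise inside the deposit box, wholly under the cover, its front end 8 to 45 mm behind the cover's edge, its top 7 mm below the cover, about 34 mm free on each side.
- horse: White porcelain standing horse on an oval plinth 90 x 44 mm, 8 mm thick; 110 mm high over all, about 0.26 kg, loose on the folded-back lid of the deposit box. Origin: centre of the plinth's underside; x towards its head, z up. The head and neck rise to 110 mm at x = +20 to +66 mm.
- horse_back (a point): Middle of the horse's barrel, the place to grip it: 66 mm above the plinth's underside, 2 mm behind the horse's origin. The barrel is 34 mm wide (the horse's y), 34 mm high and about 67 mm long; its flanks are upright from 55 to 77 mm above the plinth's underside.
- pad: Dark stitched leather viewing pad, 270 mm (its x) by 190 mm (its y), 5 mm thick, fixed on the counter at the robot's left. Origin: centre of its underside, at counter height.
- cigar_tube: Bystander: silver cigar tube 20 mm thick and 150 mm long (its x), lying on the counter beyond the deposit box. Origin: middle of its length at counter height. It does not roll by itself.
- bangle: Bystander: jade bangle, 76 mm over all, 10 mm thick, lying on the counter beyond the deposit box. Origin: its centre at counter height.
- key1: Bystander: nickel key 70 mm long, 4 mm thick, lying on the counter beyond the deposit box. Origin: near its middle.
- key2: Bystander: the other nickel key, same size, beside the first.
There are look-alikes about, which are no part of the job. Of the things that look like the horse, the middle-sized one is meant.

How it is judged:
On the way, in this order (a step that is already met when the one before it is completed fails the run):
1. the horse stands upright and still on the pad, let go, while the deposit box still lies flat (x of horse in the frame of pad between -0.13 and 0.13 m and y of horse in the frame of pad between -0.09 and 0.09 m and angle between horse's own z axis and vertical below 0.1 rad and height (world z) of horse below 0.012 m and linear speed of horse below 0.03 m/s and contact force between the fingers and horse below 0.05 N and angle between deposit_box's own z axis and vertical below 0.06 rad), for 0.2 s.
2. the deposit box is tipped up at the rear and the watch box has slid clear of the cover into the open end (angle between deposit_box's own z axis and vertical above 0.1 rad and x of watch_box in the frame of deposit_box above 0.09 m and z of watch_box in the frame of deposit_box below 0.02 m and contact force between the fingers and watch_box below 0.05 N), for 0.1 s.
At the end, for the whole second after the job is handed in: Horse upright and watch box right way up (each within 0.1 rad), both resting on the pad, centres at least 5 mm inside its edge, at rest, let go, the watch box out of the deposit box; the deposit box flat on the counter (within 0.04 rad), at rest, within 80 mm of where it was (x of horse in the frame of pad between -0.13 and 0.13 m and y of horse in the frame of pad between -0.09 and 0.09 m and angle between each of horse, watch_box's own z axis and vertical below 0.1 rad and height (world z) of each of horse, watch_box below 0.012 m and linear speed of each of horse, watch_box, deposit_box below 0.02 m/s and x of watch_box in the frame of pad between -0.13 and 0.13 m and y of watch_box in the frame of pad between -0.09 and 0.09 m and angle between deposit_box's own z axis and vertical below 0.04 rad and height (world z) of deposit_box below 0.006 m and distance of deposit_box from where it was at the start of the episode below 0.08 m and contact force between each of watch_box, horse and pad above 0.3 N and contact force between watch_box and deposit_box below 0.05 N); the robot touches nothing.
It fails at once if the porcelain horse is tipped over (angle between horse's own z axis and vertical above 0.5 rad).
It fails at once if the horse is dropped (contact force between the fingers and horse below 0.05 N and linear speed of horse above 0.5 m/s).
It fails at once if the watch box is dropped on the pad (contact force between the fingers and watch_box below 0.05 N and horizontal distance between watch_box and pad below 0.14 m and linear speed of watch_box above 0.5 m/s).
It fails at once if the deposit box is dropped or slammed down (it turns faster than 2.5 rad/s) (angular speed of deposit_box above 2.5 rad/s).
It fails at once if a bystander is moved by more than 25 mm (distance of any of cigar_tube, bangle, key1, key2 from where it was at the start of the episode above 0.025 m).
It also fails if it takes over 72 s, if anything falls off the work surface, if the arm or the gripper's body presses on something with over 40 N, if the wrist force passes 120 N, or if a joint passes its speed limit or range.

## Working session

There is one attempt and no reset: what is moved stays moved. The work goes in short steps, Python scripts to look and compute and a shell command to move; the robot and the scene stay as the last step left them, time stands still between calls to the robot, and variables do not carry over. Pictures are saved under pics/ and viewed, at most 10 in all, crops included, and the job is handed in when it is done.

```bash
mkdir -p pics; ls; cat > h.py <<'E'
import numpy as np,cv2
from bench import *
def cam(n):
    c=calibration(n);return np.array(c["K"]),cv2.Rodrigues(np.array(c["rvec"]))[0],np.array(c["tvec"]).ravel()
def cloud(n,d):
    K,R,t=cam(n);v,u=np.mgrid[:d.shape[0],:d.shape[1]]
    p=np.stack([(u-K[0,2])/K[0,0]*d,(v-K[1,2])/K[1,1]*d,d],-1)
    return (p-t)@R
def proj(n,P):
    K,R,t=cam(n);q=(np.atleast_2d(P)@R.T+t)@K.T;return q[:,:2]/q[:,2:]
def save(f,p,s=1.4): cv2.imwrite('pics/'+f,cv2.resize(p[:,:,::-1],None,fx=s,fy=s))
E
python3 - <<'E'
from h import *
for n in("scene","top"):
    p,d=grab_frame(n);save(n+'0.png',p);np.savez(n+'0.npz',p=p,d=d)
    K,R,t=cam(n);print(n,K[0,0],-R.T@t,R[2])
o=get_obs();print(o,grip_point_offset)
E
```

```text
pics
scene 510.3699584761089 [0.95606087 0.6482047  0.80014551] [-0.42096249 -0.6120146  -0.66949885]
top 484.67818638738686 [0.4774797  0.02410425 1.28407476] [ 0.05526652 -0.00714081 -0.9984461 ]
{'clock': 0.1, 'joints': array([ 1.16587974,  0.47772438,  0.02230845,  1.55632978, -0.0115098 ,
        1.10933468, -0.08305842]), 'qvel': array([-0.00015985, -0.0010762 , -0.00015299, -0.0021694 , -0.00043012,
        0.00052081,  0.00181281]), 'tau': array([ 4.64592522e-03, -5.97762394e+01,  1.61401045e+00, -2.81951523e+01,
        1.28311422e-02,  5.05822143e-03,  1.08187839e-05]), 'tcp_pos': array([ 0.19727809, -0.6449675 ,  0.23042726]), 'orientation': array([-3.10542347e+00, -4.64423709e-01,  5.37643061e-04]), 'contact_force': array([0.81769107, 0.35213565, 0.10593579]), 'moment': array([ 0.01734987, -0.02189247, -0.02384557]), 'gripper_force': 0.0, 'grip_width': 0.08541061644615323} -0.0187
```

View pics/scene0.png

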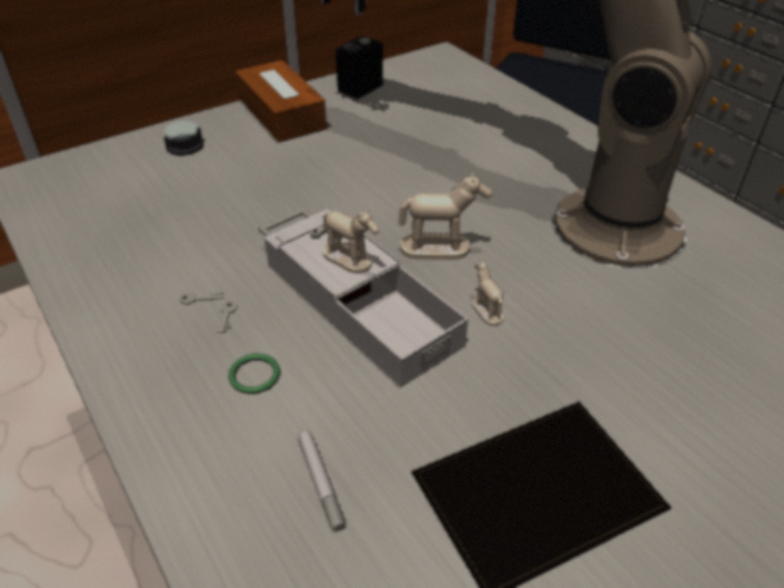

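View pics/top0.png

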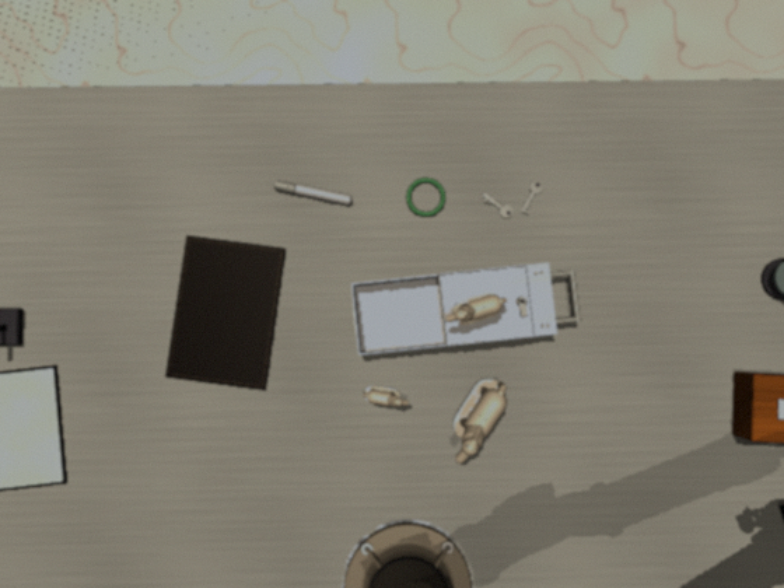

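Three horses (scene view): the largest at (437,220), the smallest at (488,295), both on the counter, and the middle-sized one at (347,240) standing on the deposit box's lid. The lid one fits both in size and place. In the top view the box spans (352–577, 265–355), with its handle at the right, and the pad is at (227,312). I'll measure and confirm it in a crop.

```bash
cat > m.py <<'E'
from h import *
z=np.load('top0.npz');p,d=z['p'],z['d'];W=cloud('top',d)
hsv=cv2.cvtColor(p,cv2.COLOR_RGB2HSV)
def show(name,m):
    q=W[m&(d>0)];r=cv2.minAreaRect(q[:,:2].astype(np.float32));print(name,m.sum(),np.round(q.mean(0),3),'rect',np.round(r[0],3),np.round(r[1],3),round(r[2],1),'z',np.round(np.percentile(q[:,2],[2,50,98]),3))
def reg(x0,x1,y0,y1):return (W[...,0]>x0)&(W[...,0]<x1)&(W[...,1]>y0)&(W[...,1]<y1)
v,u=np.mgrid[:420,:560]
def px(u0,u1,v0,v1):return (u>u0/1.4)&(u<u1/1.4)&(v>v0/1.4)&(v<v1/1.4)
dark=(hsv[...,2]<45)
show('pad',px(150,300,225,400)&dark)
b=px(340,590,255,365)
show('box>30mm',b&(W[...,2]>.03))
show('cover',b&(W[...,2]>.052)&(W[...,2]<.075)&px(440,560,255,365))
show('handle',px(557,590,260,335)&(W[...,2]>.025))
show('lock',px(510,535,290,325)&(W[...,2]>.073))
h=b&(W[...,2]>.085)&px(440,512,280,335)
show('horse',h);show('horsehi',h&(W[...,2]>.15));show('barrel',h&(W[...,2]>.13)&(W[...,2]<.155))
show('open floor',px(365,435,290,345)&(W[...,2]<.02))
for n,c in(('tube',(270,355,175,210)),('bangle',(400,450,172,222)),('keys',(480,545,178,220))):
    show(n,px(*c)&(W[...,2]>.004))
show('big',px(440,520,370,470)&(W[...,2]>.02));show('small',px(355,420,380,415)&(W[...,2]>.015))
# scene view
z=np.load('scene0.npz');p2,d2=z['p'],z['d'];W2=cloud('scene',d2)
v2,u2=np.mgrid[:420,:560]
m=(u2>220)&(u2<280)&(v2>140)&(v2<200)&(W2[...,2]>.078)&(d2>0)
q=W2[m];bar=q[(q[:,2]>.122)&(q[:,2]<.143)];hd=q[q[:,2]>.155]
print('scene horse top',q[:,2].max(),'bar',bar.mean(0),'head',hd.mean(0), 'plinth',q[q[:,2]<.085].mean(0))
a=np.vstack([p[200:300,240:420]]);a=cv2.resize(a,None,fx=2.6,fy=2.6)
b=cv2.resize(p2[110:240,180:370],None,fx=2.3,fy=2.3)
H=max(a.shape[0],b.shape[0]);f=lambda i:np.vstack([i,np.zeros((H-i.shape[0],i.shape[1],3),np.uint8)])
c=np.hstack([f(a),f(b)]);save('crop1.png',c,800/c.shape[1])
E
python3 m.py
```

```text
pad 7010 [0.509 0.336 0.006] rect [0.51  0.336] [0.186 0.264] 81.7 z [0.001 0.006 0.012]
box>30mm 4746 [ 0.518 -0.157  0.073] rect [ 0.513 -0.111] [0.13  0.414] 5.3 z [0.042 0.066 0.162]
cover 3483 [ 0.519 -0.17   0.066] rect [ 0.518 -0.163] [0.13  0.209] 5.3 z [0.057 0.066 0.073]
handle 232 [ 0.528 -0.304  0.044] rect [ 0.531 -0.299] [0.041 0.097] 88.9 z [0.038 0.045 0.049]
lock 82 [ 0.514 -0.208  0.078] rect [ 0.51  -0.215] [0.042 0.034] 63.4 z [0.073 0.077 0.083]
horse 482 [ 0.507 -0.119  0.151] rect [ 0.507 -0.117] [0.032 0.11 ] 17.7 z [0.134 0.148 0.176]
horsehi 209 [ 0.501 -0.099  0.162] rect [ 0.503 -0.108] [0.024 0.09 ] 10.6 z [0.15  0.161 0.177]
barrel 326 [ 0.512 -0.133  0.145] rect [ 0.512 -0.133] [0.032 0.077] 17.6 z [0.135 0.146 0.154]
open floor 1940 [0.495 0.009 0.005] rect [0.495 0.009] [0.13 0.1 ] 89.2 z [-0.     0.005  0.01 ]
tube 538 [0.734 0.172 0.015] rect [0.735 0.172] [0.16  0.062] 89.3 z [0.004 0.017 0.024]
bangle 408 [ 0.725 -0.042  0.009] rect [ 0.724 -0.042] [0.093 0.095] 89.1 z [0.004 0.008 0.015]
keys 282 [ 0.716 -0.21   0.006] rect [ 0.717 -0.209] [0.123 0.078] 89.5 z [0.004 0.005 0.01 ]
big 991 [ 0.318 -0.126  0.114] rect [ 0.313 -0.127] [0.046 0.155] 56.3 z [0.054 0.113 0.151]
small 250 [0.352 0.041 0.063] rect [0.35  0.038] [0.083 0.024] 79.8 z [0.043 0.061 0.083]
scene horse top 0.17861044716955013 bar [ 0.52008184 -0.12292178  0.13461553] head [ 0.50011296 -0.08428004  0.16494144] plinth [ 0.51267845 -0.14280898  0.08075808]
```

View pics/crop1.png

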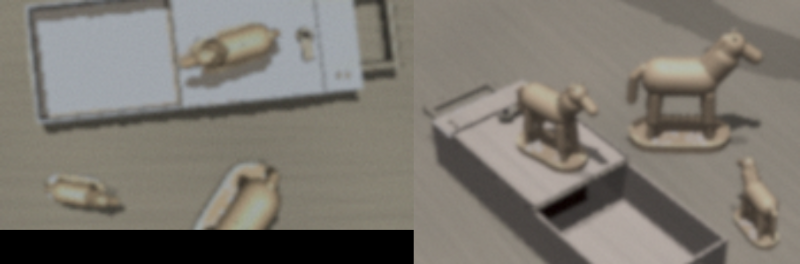

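The crop shows the middle-sized horse standing on the lid, clear of the cam lock, head towards the open end; the larger and smaller ones stand on the counter. Going above it.

```bash
python3 -m pendant '{"translation":[[12.6,20.6,0],[12.6,20.6,0],[12.6,20.6,0],[12.6,20.6,0],[12.6,20.6,0],[12.6,20.6,0],[12.6,20.6,0],[12.6,20.6,0],[12.6,20.6,0],[12.6,20.6,0],[12.6,20.6,0],[12.6,20.6,0]],"delta_rot":[[0,0,18.1],[0,0,18.1],[0,0,18.1],[0,0,18.1],[0,0,18.1],[0,0,18.1],[0,0,18.1],[0,0,18.1],[0,0,18.1],[0,0,18.1],[0,0,18.1],[0,0,18.1]]}' 1 30
cat > look.py <<'E'
import sys
from h import *
from scipy.spatial.transform import Rotation as Ro
o=get_obs();R=Ro.from_rotvec(o['orientation']).as_matrix()
print(o['clock'],np.round(o['tcp_pos'],4),'z',np.round(R[:,2],3),'yaw y',np.degrees(np.arctan2(R[1,1],R[0,1])),o['grip_width'],o['gripper_force'],np.round(o['contact_force'],1))
if len(sys.argv)>1:
    out=[]
    for n in("scene","top"):
        p,d=grab_frame(n);np.savez(n+sys.argv[1]+'.npz',p=p,d=d);out.append(p)
    save(sys.argv[1]+'.png',np.hstack(out),800/1120)
E
python3 look.py above
```

```text
clock: 1.6
tcp_pos: [0.5118, -0.1313, 0.2309]
orientation: [-1.858, -2.533, 0.002]
contact_force: [0.0, -0.3, -0.6]
grip_width: 0.0854
gripper_force: 0.0
1.6 [ 0.5118 -0.1313  0.2309] z [-0.001 -0.    -1.   ] yaw y 17.474022863155675 0.0853596739176541 0.0 [ 0.  -0.3 -0.6]
```

View pics/above.png

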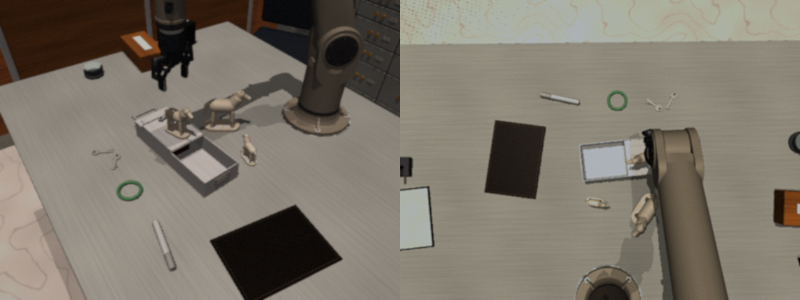

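The gripper is directly over the horse (scene (175,85) above (178,120)). Descend and grip.

```bash
python3 -m pendant '{"translation":[[0,0.1,-1.5],[0,0.1,-3],[0,0.1,-4],[0,0.1,-4.8],[0,0.1,-4.8],[0,0.1,-4.8]],"delta_rot":[[0,0,0],[0,0,0],[0,0,0],[0,0,0],[0,0,0],[0,0,0]]}' 1 30 && python3 -m pendant '{"translation":[[0,0,0],[0,0,0],[0,0,0],[0,0,0],[0,0,0],[0,0,0],[0,0,0],[0,0,0]],"delta_rot":[[0,0,0],[0,0,0],[0,0,0],[0,0,0],[0,0,0],[0,0,0],[0,0,0],[0,0,0]]}' 0.2 30; python3 look.py grip1
```

```text
clock: 2.45
tcp_pos: [0.5127, -0.1288, 0.112]
orientation: [1.859, 2.532, 0.0]
contact_force: [0.3, 1.1, -0.3]
grip_width: 0.0856
gripper_force: 0.0
clock: 3.45
tcp_pos: [0.5124, -0.1282, 0.1117]
orientation: [1.858, 2.533, -0.001]
contact_force: [-2.4, -0.4, 5.6]
grip_width: 0.0339
gripper_force: 33.2
3.45 [ 0.5124 -0.1282  0.1117] z [-0. -0. -1.] yaw y 17.497147792355037 0.03391238983933682 33.1935453414917 [-2.4 -0.4  5.6]
```

```bash
python3 - <<'E'
from h import *
p=np.load('scenegrip1.npz')['p'];save('g1c.png',p[60:260,150:350],3)
E
```

```text
(no output)
```

View pics/g1c.png

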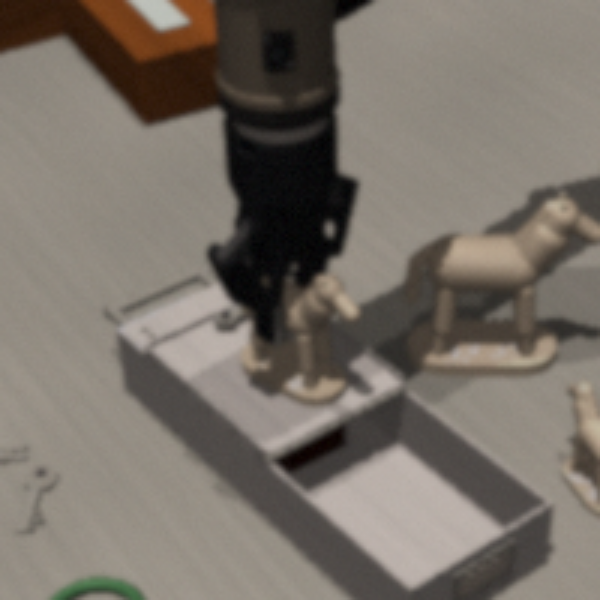

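The fingers hold the barrel at 34 mm width, with the horse upright at crop (300,340). Lift and carry.

```bash
python3 -m pendant '{"translation":[[0,0,0.5],[0,0,1.5],[0,0,2.5],[0,0.5,3.2],[0.3,2,3.2],[0.6,4,3.2],[1,6,3.2],[1.3,8,3.2],[1.6,10,3.2],[1.9,12,3.2],[2.1,14,3.2],[2.3,15.5,3.2]],"delta_rot":[[0,0,0],[0,0,0],[0,0,0],[0,0,0],[0,0,0],[0,0,0],[0,0,0],[0,0,0],[0,0,0],[0,0,0],[0,0,0],[0,0,0]]}' 0.2 30 && python3 -m pendant '{"translation":[[0.1,1.5,0],[0.2,2.5,0],[0.2,3,-0.5],[0.2,3,-1.5],[0.2,3,-2.7],[0.2,3,-3.7],[0.2,3,-4.5],[0.2,3,-5],[0.2,3,-5.2],[0.2,3,-5.2]],"delta_rot":[[0,0,0],[0,0,0],[0,0,0],[0,0,0],[0,0,0],[0,0,0],[0,0,0],[0,0,0],[0,0,0],[0,0,0]]}' 0.2 30; python3 look.py car
```

```text
clock: 5.05
tcp_pos: [0.5686, 0.2632, 0.1914]
orientation: [-1.853, -2.535, -0.001]
contact_force: [0.1, -0.7, -3.6]
grip_width: 0.0338
gripper_force: 32.6
clock: 6.3
tcp_pos: [0.5751, 0.3347, 0.0616]
orientation: [1.858, 2.533, 0.001]
contact_force: [-0.3, -0.5, -2.7]
grip_width: 0.0337
gripper_force: 32.6
6.3 [0.5751 0.3347 0.0616] z [ 0.  0. -1.] yaw y 17.502523548304325 0.033673159901976925 32.56781280040741 [-0.3 -0.5 -2.7]
```

```bash
python3 - <<'E'
from h import *
p=np.load('scenecar.npz')['p'];save('car_c.png',p[180:420,220:500],2.4)
E
```

```text
(no output)
```

View pics/car_c.png

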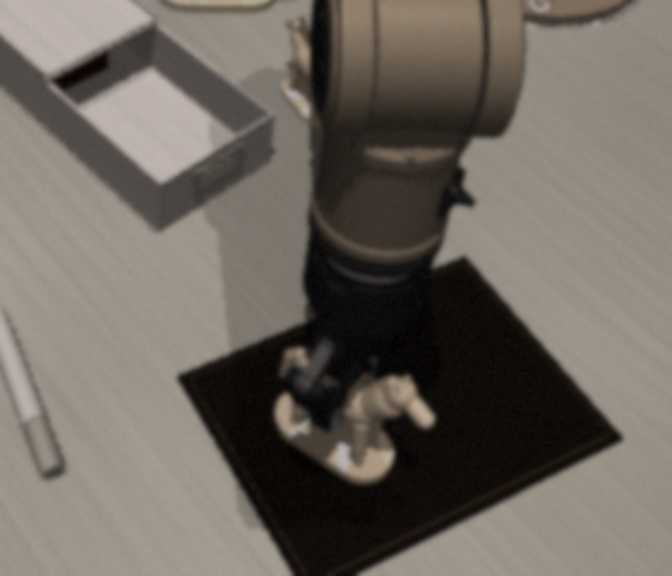

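The horse hangs upright just over the pad (crop (340,440)), well inside its edges. Lower to contact.

```bash
python3 -m pendant '{"translation":[[0,0,-0.1],[0,0,-0.2],[0,0,-0.28],[0,0,-0.36],[0,0,-0.4],[0,0,-0.4]],"delta_rot":[[0,0,0],[0,0,0],[0,0,0],[0,0,0],[0,0,0],[0,0,0]]}'
```

```text
clock: 7.15
tcp_pos: [0.5749, 0.3345, 0.0512]
orientation: [-1.858, -2.534, 0.0]
contact_force: [0.0, 0.9, -2.0]
grip_width: 0.0337
gripper_force: 32.6
```

```bash
python3 -m pendant '{"translation":[[0,0,-0.03],[0,0,-0.06],[0,0,-0.06]],"delta_rot":[[0,0,0],[0,0,0],[0,0,0]]}'
```

```text
clock: 7.52
tcp_pos: [0.575, 0.3346, 0.0508]
orientation: [1.857, 2.533, 0.0]
contact_force: [-2.8, -2.6, 5.3]
grip_width: 0.0339
gripper_force: 33.3
```

Contact felt (+7 N). Release, then rise.

```bash
python3 -m pendant '{"translation":[[0,0,0],[0,0,0],[0,0,0],[0,0,0],[0,0,0],[0,0,1],[0,0,2.5],[0,0,4.5],[0,0,6],[0,0,6],[0,0,6]],"delta_rot":[[0,0,0],[0,0,0],[0,0,0],[0,0,0],[0,0,0],[0,0,0],[0,0,0],[0,0,0],[0,0,0],[0,0,0],[0,0,0]]}' 1 30; python3 look.py rel; python3 - <<'E'
from h import *
z=np.load('scenerel.npz');W=cloud('scene',z['d']);m=(abs(W[...,0]-.575)<.06)&(abs(W[...,1]-.335)<.08)&(W[...,2]>.06)&(W[...,2]<.13)
q=W[m];print(m.sum(),q.mean(0),q[:,2].max())
z=np.load('toprel.npz');W=cloud('top',z['d']);v,u=np.mgrid[:420,:560]
m=(u>240)&(u<425)&(v>180)&(v<262)&(W[...,2]>.03)&(W[...,2]<.075)
r=cv2.minAreaRect(W[m][:,:2].astype(np.float32));print(r)
h=m&(u>398);r=cv2.minAreaRect(W[h][:,:2].astype(np.float32));print(r,W[h].mean(0))
E
```

```text
clock: 8.9
tcp_pos: [0.5746, 0.334, 0.1991]
orientation: [-1.858, -2.533, 0.002]
contact_force: [0.2, 0.2, 0.0]
grip_width: 0.0852
gripper_force: 0.0
8.9 [0.5746 0.334  0.1991] z [-0.001 -0.001 -1.   ] yaw y 17.49915005520092 0.08520895720248343 0.0 [0.2 0.2 0. ]
1118 [0.57514949 0.34643704 0.08800716] 0.1171633112792761
((0.5132114887237549, -0.11053580045700073), (0.13000738620758057, 0.41219091415405273), 5.317842483520508)
((0.5312482714653015, -0.30007290840148926), (0.037705402821302414, 0.09799076616764069), 88.89256286621094) [ 0.5276951  -0.30457465  0.04451201]
```

The horse stands on the pad (top at 0.115 m, as it should). Next above the rear handle at about (0.532, −0.310), closing along the box's x.

```bash
python3 -m pendant '{"translation":[[-1.7,-25.8,0],[-1.7,-25.8,0],[-1.7,-25.8,0],[-1.7,-25.8,0],[-1.7,-25.8,0],[-1.7,-25.8,0],[-1.7,-25.8,0],[-1.7,-25.8,0],[-1.7,-25.8,0],[-1.7,-25.8,0],[-1.7,-25.8,0],[-1.7,-25.8,0]],"delta_rot":[[0,0,-2],[0,0,-4],[0,0,-6],[0,0,-8],[0,0,-10],[0,0,-12],[0,0,-14],[0,0,-16],[0,0,-18],[0,0,-20],[0,0,-20.4],[0,0,-20.4]]}' 0.5 30; python3 look.py hnd; python3 - <<'E'
from h import *
# bar from the scene view
z=np.load('scenehnd.npz');W=cloud('scene',z['d']);m=(W[...,1]<-.285)&(W[...,1]>-.34)&(W[...,0]>.46)&(W[...,0]<.6)&(W[...,2]>.03)&(W[...,2]<.055)
q=W[m];print(m.sum(),q.mean(0),q.min(0),q.max(0))
b=proj('scene',[[.532,-.310,.04],[.484,-.3055,.04],[.58,-.3145,.04]]);print(b)
p=z['p'].copy()
for a in b: p[int(a[1]+.5),int(a[0]+.5)]=(255,0,0)
save('hnd_c.png',p[110:260,140:340],4)
E
```

```text
clock: 10.5
tcp_pos: [0.5314, -0.3117, 0.1986]
orientation: [-3.138, -0.148, 0.003]
contact_force: [0.8, 0.6, 0.4]
grip_width: 0.043
gripper_force: 0.0
10.5 [ 0.5314 -0.3117  0.1986] z [-0.002  0.    -1.   ] yaw y -84.61401094082446 0.04300569497603092 0.0 [0.8 0.6 0.4]
179 [ 0.53264227 -0.30709565  0.04295504] [ 0.48123338 -0.32326682  0.03576445] [ 0.57931802 -0.28592696  0.04878663]
[[202.15769473 157.78575035]
 [219.88990352 152.39104346]
 [183.93286962 163.33032694]]
```

View pics/hnd_c.png

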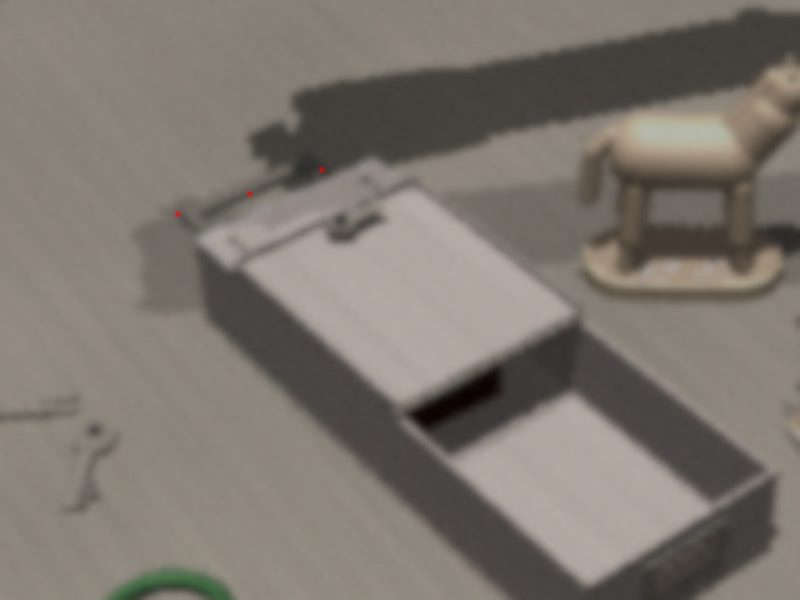

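The red marks ((178,213), (250,194), (322,170)) sit on the bar, so the handle estimate holds. Descend and pinch.

```bash
python3 -m pendant '{"translation":[[0,0.05,-1.5],[0,0.05,-3],[0,0.05,-4.5],[0,0.05,-5.5],[0,0.05,-6.3],[0,0.05,-6.8],[0,0.05,-7],[0,0.05,-7]],"delta_rot":[[0,0,0],[0,0,0],[0,0,0],[0,0,0],[0,0,0],[0,0,0],[0,0,0],[0,0,0]]}' 0.5 30 && python3 -m pendant '{"translation":[[0,0,0],[0,0,0],[0,0,0],[0,0,0],[0,0,0],[0,0,0]],"delta_rot":[[0,0,0],[0,0,0],[0,0,0],[0,0,0],[0,0,0],[0,0,0]]}' 0 40
```

```text
clock: 11.6
tcp_pos: [0.5327, -0.3093, 0.0251]
orientation: [3.138, 0.151, 0.001]
contact_force: [0.4, 0.8, -0.0]
grip_width: 0.0424
gripper_force: 0.0
clock: 12.35
tcp_pos: [0.5331, -0.3108, 0.0258]
orientation: [3.136, 0.149, 0.003]
contact_force: [-0.0, -4.8, 6.0]
grip_width: 0.0088
gripper_force: 39.2
```

Bar pinched. Raise along the arc to about 0.25 rad and look.

```bash
python3 -m pendant '{"translation":[[0,0.05,0.4],[0,0.1,0.81],[0,0.16,1.2],[-0.02,0.24,1.61],[-0.03,0.33,2],[-0.04,0.42,2.4],[-0.05,0.53,2.8],[-0.06,0.64,3.19],[-0.07,0.77,3.58],[-0.08,0.9,3.96],[-0.08,0.9,3.96],[-0.08,0.9,3.96]],"delta_rot":[[0,0,0],[0,0,0],[0,0,0],[0,0,0],[0,0,0],[0,0,0],[0,0,0],[0,0,0],[0,0,0],[0,0,0],[0,0,0],[0,0,0]]}' 0 40
cat > wb.py <<'E'
import sys
from h import *
n=sys.argv[1];out=[]
p,d=grab_frame('top');np.savez('top'+n+'.npz',p=p,d=d);W=cloud('top',d);hsv=cv2.cvtColor(p,cv2.COLOR_RGB2HSV)
v,u=np.mgrid[:420,:560]
m=(u>235)&(u<400)&(v>180)&(v<262)
red=m&((hsv[...,0]<15)|(hsv[...,0]>170))&(hsv[...,1]>90)
print('red',red.sum())
if red.sum()>50:
    q=W[red&(d>0)];print(q.mean(0),cv2.minAreaRect(q[:,:2].astype(np.float32)),np.percentile(q[:,2],[5,50,95]))
E
python3 wb.py t1
```

```text
clock: 13.85
tcp_pos: [0.5303, -0.2868, 0.1236]
orientation: [-3.138, -0.151, 0.0]
contact_force: [0.3, 1.2, -6.1]
grip_width: 0.0085
gripper_force: 38.8
red 0
```

```bash
python3 -m pendant '{"translation":[[-0.02,0.15,0.38],[-0.03,0.3,0.76],[-0.05,0.47,1.13],[-0.06,0.64,1.5],[-0.06,0.64,1.5],[-0.06,0.64,1.5],[-0.06,0.64,1.5],[-0.06,0.64,1.5]],"delta_rot":[[0,0,0],[0,0,0],[0,0,0],[0,0,0],[0,0,0],[0,0,0],[0,0,0],[0,0,0]]}' 0 40; python3 wb.py t2; python3 look.py tip
```

```text
clock: 14.9
tcp_pos: [0.5289, -0.2713, 0.1612]
orientation: [3.138, 0.15, 0.0]
contact_force: [0.6, -2.4, -5.2]
grip_width: 0.0084
gripper_force: 39.0
red 0
14.95 [ 0.5289 -0.2713  0.1612] z [ 0. -0. -1.] yaw y -84.52154343230126 0.008506166948901953 39.01323080062866 [ 0.7 -2.  -4. ]
```

View pics/tip.png

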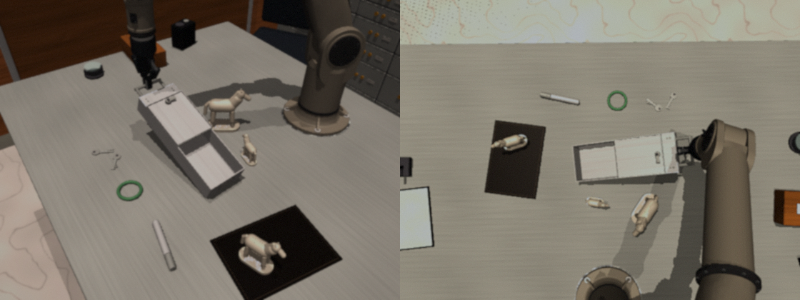

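The box is tipped (rear up at scene (155,95)), the mouth at (215,170) is still empty, and the horse stands on the pad. Raise further in small steps.

```bash
cat > wb.py <<'E'
import sys
from h import *
n=sys.argv[1];out=[]
for c,(a,b,e,f) in (('top',(235,400,180,262)),('scene',(180,360,130,290))):
    p,d=grab_frame(c);np.savez(c+n+'.npz',p=p,d=d);W=cloud(c,d);P=p.astype(int)
    v,u=np.mgrid[:420,:560]
    # ratio test: reddish brown, non grey
    red=(u>a)&(u<b)&(v>e)&(v<f)&(P[...,0]>1.5*P[...,2]+6)&(W[...,1]<.13)&(W[...,0]>.40)&(W[...,0]<.62)
    q=W[red&(d>0)]
    print(c,red.sum(),q.mean(0) if len(q) else '')
    if red.sum()>40: print(cv2.minAreaRect(q[:,:2].astype(np.float32)),np.percentile(q[:,2],[5,50,95]),np.median(u[red]),np.median(v[red]))
E
python3 -m pendant '{"translation":[[-0.02,0.18,0.36],[-0.03,0.37,0.72],[-0.03,0.37,0.72],[-0.03,0.37,0.72],[-0.03,0.37,0.72],[-0.03,0.37,0.72]],"delta_rot":[[0,0,0],[0,0,0],[0,0,0],[0,0,0],[0,0,0],[0,0,0]]}' 0 40; python3 wb.py t3
```

```text
clock: 15.8
tcp_pos: [0.5281, -0.2616, 0.1791]
orientation: [3.138, 0.151, -0.0]
contact_force: [0.2, -3.0, -3.1]
grip_width: 0.0081
gripper_force: 39.1
top 59 [ 0.50155525 -0.01810183  0.10316817]
((0.5026275515556335, -0.01783832721412182), (0.04919617995619774, 0.006907906848937273), 4.91899299621582) [0.09903934 0.10317621 0.10648159] 297.0 224.0
scene 467 [ 0.51136824 -0.01745263  0.09455374]
((0.5041623115539551, -0.02675197646021843), (0.057106416672468185, 0.04824058338999748), 3.9717562198638916) [0.0728325  0.09837898 0.10601572] 274.0 203.0
```

It is just coming out at the cover's edge. Wait, then look.

```bash
python3 -m pendant '{"translation":[[0,0,0],[0,0,0],[0,0,0],[0,0,0],[0,0,0],[0,0,0]],"delta_rot":[[0,0,0],[0,0,0],[0,0,0],[0,0,0],[0,0,0],[0,0,0]]}' 0 40; python3 wb.py t4
```

```text
clock: 16.65
tcp_pos: [0.5281, -0.2612, 0.1792]
orientation: [-3.138, -0.151, 0.0]
contact_force: [0.3, -1.6, -3.5]
grip_width: 0.0085
gripper_force: 39.6
top 783 [0.49404893 0.06238998 0.06769412]
((0.4943060278892517, 0.06258657574653625), (0.05243077501654625, 0.0978144034743309), 5.613205909729004) [0.05135982 0.06753431 0.08358952] 265.0 227.0
scene 1248 [0.50317721 0.06742029 0.06190868]
((0.4973199963569641, 0.06451770663261414), (0.05510692670941353, 0.09062793105840683), 6.069768905639648) [0.03784803 0.0622396  0.08067706] 300.0 236.0
```

The watch box is fully out against the front wall (its centre about 125 mm ahead on the box). Lower back along the arc.

```bash
python3 -m pendant '{"translation":[[0.03,-0.37,-0.72],[0.06,-0.71,-1.46],[0.09,-1.01,-2.22],[0.11,-1.27,-2.99],[0.13,-1.49,-3.78],[0.15,-1.67,-4.57],[0.16,-1.75,-4.97],[0.17,-1.81,-5.37],[0.17,-1.84,-5.57],[0.17,-1.86,-5.77],[0.17,-1.88,-5.97],[0.17,-1.9,-6.07]],"delta_rot":[[0,0,0],[0,0,0],[0,0,0],[0,0,0],[0,0,0],[0,0,0],[0,0,0],[0,0,0],[0,0,0],[0,0,0],[0,0,0],[0,0,0]]}' 0 40;  python3 -m pendant '{"translation":[[0,-0.01,-0.08],[0,-0.01,-0.12],[0,-0.01,-0.12]],"delta_rot":[[0,0,0],[0,0,0],[0,0,0]]}' 0 40; python3 wb.py t5
```

```text
clock: 18.25
tcp_pos: [0.5326, -0.3087, 0.0285]
orientation: [-3.138, -0.151, 0.0]
contact_force: [-6.8, 8.7, 21.0]
grip_width: 0.0083
gripper_force: 41.5
clock: 18.62
tcp_pos: [0.5333, -0.309, 0.0281]
orientation: [3.137, 0.151, 0.002]
contact_force: [-8.7, 8.5, 23.9]
grip_width: 0.008
gripper_force: 42.3
top 720 [0.49420971 0.04465493 0.05126238]
((0.49438992142677307, 0.04437122121453285), (0.05142814666032791, 0.091421939432621), 5.557837963104248) [0.04725815 0.0512578  0.05542028] 272.0 227.0
scene 926 [0.5040775  0.04142837 0.04597962]
((0.49719908833503723, 0.04153228923678398), (0.057042039930820465, 0.08319194614887238), 5.853365421295166) [0.02242575 0.04987203 0.0525795 ] 292.0 235.0
```

The box is down (24 N of support felt) and the watch box lies in the mouth at about (0.494, 0.044). Release the handle and rise.

```bash
python3 -m pendant '{"translation":[[0,0,0.05],[0,0,0.1],[0,0,0.1],[0,0,0.1],[0,0,0.1],[0,0,1],[0,0,2.5],[0,0,4.5],[0,0,6.5],[0,0,7],[0,0,7],[0,0,7]],"delta_rot":[[0,0,0],[0,0,0],[0,0,0],[0,0,0],[0,0,0],[0,0,0],[0,0,0],[0,0,0],[0,0,0],[0,0,0],[0,0,0],[0,0,0]]}' 0.5 40 ; python3 -m pendant '{"translation":[[-1.55,14.1,0],[-1.55,14.1,0],[-1.55,14.1,0],[-1.55,14.1,0],[-1.55,14.1,0],[-1.55,14.1,0],[-1.55,14.1,0],[-1.55,14.1,0],[-1.55,14.1,0],[-1.55,14.1,0],[-1.55,14.1,0]],"delta_rot":[[0,0,2],[0,0,4],[0,0,6],[0,0,8],[0,0,10],[0,0,12],[0,0,14],[0,0,16],[0,0,18],[0,0,18],[0,0,18]]}' 0.85 40; python3 wb.py t6; python3 look.py; python3 - <<'E'
from h import *
z=np.load('topt6.npz');W=cloud('top',z['d']);z=np.load('scenet6.npz');W2=cloud('scene',z['d'])
for n,W in(('top',W),('scene',W2)):
    m=(W[...,2]>.03)&(W[...,2]<.074)&(W[...,0]>.42)&(W[...,0]<.6)&(W[...,1]>-.35)&(W[...,1]<.13);q=W[m]
    print(n,cv2.minAreaRect(q[:,:2].astype(np.float32)))
    w=q[(q[:,1]>-.03)&(q[:,1]<.08)];a=np.array([.996,.092])
    print('walls across',np.percentile(w[:,:2]@a,[1,99]))
    m=(W[...,2]>.06)&(W[...,2]<.13)&(abs(W[...,0]-.575)<.07)&(abs(W[...,1]-.335)<.08);print('horse',W[m].mean(0),W[m][:,2].max())
E
```

```text
clock: 20.23
tcp_pos: [0.5314, -0.3087, 0.1977]
orientation: [-3.136, -0.151, 0.004]
contact_force: [-0.2, 0.0, -1.3]
grip_width: 0.0425
gripper_force: 0.0
clock: 21.6
tcp_pos: [0.4932, 0.0431, 0.1987]
orientation: [-2.115, -2.321, 0.002]
contact_force: [-0.4, 0.5, 0.0]
grip_width: 0.0726
gripper_force: 0.0
top 0 
scene 913 [0.50433997 0.04197868 0.04560158]
((0.4971940219402313, 0.04203931242227554), (0.05737856775522232, 0.0820910781621933), 5.005592346191406) [0.02104309 0.04960527 0.05246472] 292.0 235.0
21.7 [0.4934 0.0432 0.1991] z [-0.001  0.    -1.   ] yaw y 5.381450981890039 0.07254920670524659 0.0 [-0.4  0.8 -0.3]
top ((0.5174080729484558, -0.161624938249588), (0.13020136952400208, 0.301327109336853), 5.657532691955566)
walls across [0.56122096 0.56452642]
horse [0.56929711 0.34064777 0.09030035] 0.11958473345824147
scene ((0.5118465423583984, -0.1071595847606659), (0.1350390762090683, 0.41653600335121155), 5.551654815673828)
walls across [0.43398817 0.56458044]
horse [0.57514075 0.34638064 0.08803439] 0.11697918915025582
```

Tool is over the watch box with 8 mm of finger clearance on the inner side and about 8–16 mm to the walls. Descend and grip.

```bash
python3 -m pendant '{"translation":[[0.05,0,-1.5],[0.05,0,-3],[0.05,0,-4.5],[0.05,0,-5.5],[0.05,0,-6.2],[0.05,0,-6.8],[0.05,0,-7.2],[0.05,0,-7.2]],"delta_rot":[[0,0,0],[0,0,0],[0,0,0],[0,0,0],[0,0,0],[0,0,0],[0,0,0],[0,0,0]]}' 0.85 40 && python3 -m pendant '{"translation":[[0,0,0],[0,0,0],[0,0,0],[0,0,0],[0,0,0],[0,0,0]],"delta_rot":[[0,0,0],[0,0,0],[0,0,0],[0,0,0],[0,0,0],[0,0,0]]}' 0.4 35
```

```text
clock: 22.7
tcp_pos: [0.4948, 0.0433, 0.0193]
orientation: [-2.112, -2.325, 0.001]
contact_force: [0.0, -0.2, 0.3]
grip_width: 0.0725
gripper_force: 0.0
clock: 23.45
tcp_pos: [0.4955, 0.0433, 0.0203]
orientation: [2.112, 2.325, 0.001]
contact_force: [-1.1, -0.4, 6.7]
grip_width: 0.0555
gripper_force: 38.4
```

Gripped at 56 mm. Lift out and carry to the near half of the pad.

```bash
python3 -m pendant '{"translation":[[0,0,0.5],[0,0,1.5],[0,0,2.8],[0,0,4],[0,0.5,5],[-0.2,2,5],[-0.6,4,5],[-0.9,6,5],[-1.2,8,5],[-1.5,10,5],[-1.7,11.5,5],[-1.8,12.1,5]],"delta_rot":[[0,0,0],[0,0,0],[0,0,0],[0,0,0],[0,0,0],[0,0,0],[0,0,0],[0,0,0],[0,0,0],[0,0,0],[0,0,0],[0,0,0]]}' 0.4 35 && python3 -m pendant '{"translation":[[0,0,-0.5],[0,0,-1.5],[0,0,-2.5],[0,0,-3.4],[0,0,-4.1],[0,0,-4.5],[0,0,-4.7],[0,0,-4.8],[0,0,-4.8]],"delta_rot":[[0,0,0],[0,0,0],[0,0,0],[0,0,0],[0,0,0],[0,0,0],[0,0,0],[0,0,0],[0,0,0]]}' 0.4 35; python3 look.py place
```

```text
clock: 24.95
tcp_pos: [0.4486, 0.3481, 0.145]
orientation: [-2.108, -2.328, -0.001]
contact_force: [0.9, -0.9, -2.0]
grip_width: 0.0551
gripper_force: 38.3
clock: 26.08
tcp_pos: [0.4501, 0.346, 0.0249]
orientation: [2.112, 2.326, 0.001]
contact_force: [-1.1, -0.3, -2.4]
grip_width: 0.0555
gripper_force: 38.3
26.075 [0.4501 0.346  0.0249] z [ 0.001  0.    -1.   ] yaw y 5.512035419879932 0.05545327081056799 38.281736969947815 [-1.1 -0.3 -2.4]
```

View pics/place.png

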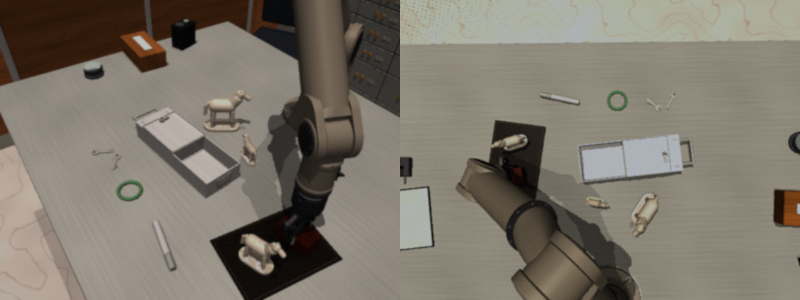

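The watch box (scene (305,235)) hangs just above the pad beside the standing horse (260,250), and the deposit box lies flat and empty. Lower the last few mm.

```bash
python3 -m pendant '{"translation":[[0,0,-0.06],[0,0,-0.11],[0,0,-0.15],[0,0,-0.15]],"delta_rot":[[0,0,0],[0,0,0],[0,0,0],[0,0,0]]}'
```

```text
clock: 26.68
tcp_pos: [0.45, 0.3457, 0.0213]
orientation: [2.112, 2.325, 0.0]
contact_force: [-2.8, -2.1, 5.1]
grip_width: 0.0554
gripper_force: 39.1
```

Contact. Release and rise.

```bash
python3 -m pendant '{"translation":[[0,0,0],[0,0,0],[0,0,0],[0,0,0],[0,0,0],[0,0,1],[0,0,2.5],[0,0,4.5],[0,0,7],[0,0,8],[0,0,8],[0,0,8]],"delta_rot":[[0,0,0],[0,0,0],[0,0,0],[0,0,0],[0,0,0],[0,0,0],[0,0,0],[0,0,0],[0,0,0],[0,0,0],[0,0,0],[0,0,0]]}' 0.85 35;python3 look.py fin; python3 - <<'E'
from h import *
W=cloud('scene',np.load('scenefin.npz')['d'])
for n,(x,y,rx,ry) in dict(horse=(.575,.335,.05,.08),watch=(.45,.346,.045,.06)).items():
    m=(W[...,2]>.03)&(W[...,2]<.13)&(abs(W[...,0]-x)<rx)&(abs(W[...,1]-y)<ry);print(n,W[m].mean(0),np.percentile(W[m][:,2],[5,50,99]))
W=cloud('top',np.load('topfin.npz')['d'])
m=(W[...,2]>.03)&(W[...,2]<.074)&(W[...,0]>.42)&(W[...,0]<.6)&(W[...,1]>-.35)&(W[...,1]<.13);q=W[m];print(cv2.minAreaRect(q[:,:2].astype(np.float32)),np.percentile(q[:,2],[50,95]))
E
```

```text
clock: 28.18
tcp_pos: [0.4495, 0.345, 0.2196]
orientation: [-2.112, -2.325, 0.003]
contact_force: [-1.3, 0.5, 0.1]
grip_width: 0.0724
gripper_force: 0.0
28.175 [0.4495 0.345  0.2196] z [-0.001 -0.001 -1.   ] yaw y 5.497145700941209 0.0724213610860049 0.0 [-1.3  0.5  0.1]
horse [0.57601787 0.34509017 0.0816653 ] [0.04169967 0.08476276 0.11483347]
watch [0.45490488 0.35078109 0.04868536] [0.03343686 0.05088008 0.05439205]
((0.5118345618247986, -0.10549664497375488), (0.1301795393228531, 0.41211721301078796), 5.666049480438232) [0.0654056  0.07054425]
```

Horse and watch box both stand on the pad at the right heights, and the deposit box is flat and has moved about 5 mm.

```bash
python3 -c "from bench import *;print(hand_in())"
```

```text
the job is handed in; nothing more can be done
None
```

I handed the job in at about 28 s, but it returned no verdict. My last measurements show the horse and the watch box both released at the right heights on the pad, and the deposit box flat about 5 mm from its start; I never moved near the keys, cigar tube or bangle and did not re-measure them.

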